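# Tip a chute of nuts through the sprung flap of a nut bin

### The job

Load the four nuts lying in the aluminium chute into the blue nut bin through its filler neck: carry the chute level, rest it on the round front rim of the neck and push it forward until the stop under it butts against the rim, all without losing a nut. Then tip it steeply, about as far as 40 degrees, keeping it resting lightly on the rim with the stop against it while its nose pushes the dust flap open, until all four nuts have slid in; the neck is thin sheet set to a height you must feel for, so move slowly and press gently. Finally lay the empty chute back on the bench on its two feet, clear of the bin, and leave the yellow tin and the two weights where they are.

Things in the scene. Friction and masses are not known exactly. Their poses are not given: they have to be found in the camera images.
- chute: loose aluminium trough, 0.13 to 0.21 kg. x along it to the open nose, z up; origin on the bench plane under the middle of the grip pads. Tail wall x = -78 mm, nose x = +95; floor underside z = 8, top z = 10; inside width 26, outside 32. Walls 44 high to x = +25, sloping to 22 at the nose. Two cross plates 8 deep under the floor are its feet: at x = -61.5, and the stop, whose nose-side face is at x = +60
- chute_seat (a point): chute point x = +63, z = +5 mm (its axes are the chute's), 3 mm ahead of the stop's face, 3 mm under the floor. Stop and floor form a square inner corner that fits over the neck's round rim; seated, the rim's axis passes through this point and the chute can be tipped about it with both faces still touching
- chute_grip (a point): chute point x = 0, z = 28 mm, midway between its black rubber grip pads: 64 mm long (along x), 26 high, 35 over their outsides; pinch them across y from above. Its axes are the chute's
- chute_nose (a point): chute point x = +95, z = 8 mm: the lower edge of the open nose. Slippery floor: nuts start to slide at 13 to 18 degrees of tilt, so keep below 8 degrees until the chute is seated; at 35 to 45 degrees they slide out quickly. The nose meets the flap at about 9 degrees of tilt and pushes it along with 1 to 3 N
- bin: nut bin screwed to the bench: blue steel box 150 x 100 x 73 mm, clear window in its -y side. Origin: centre of its underside, x along it, z up. An upright rectangular steel neck, 86 x 54 mm, rises through a collar (top z = 85 mm) and is clamped at a height that differs each time. The chute comes from the -x side, nose to +x
- rim_low (a point): middle of the axis (along y) of the neck's front rim, a round bar 6 mm thick, IF the neck were fully down: bin x = -40, y = 0, z = 105 mm. The real rim is 0 to 30 mm above this point; that height is not measured, so feel for it. Stiff: 1 mm too deep presses with 10 N or more; never press chute on bin with over 18 N. Axes as the bin's
- mouth_low (a point): middle of the neck's mouth, on the same 0 to 30 mm unknown height as rim_low: opening 42 mm wide (y), 42 long, between the front rim and a cross bar (axis x = +8 mm of the bin). Just below it is the dark steel dust flap, hinged beside the front rim, level and sprung shut; it opens downward, shuts by itself, and carries nuts that land on it shut
- nut_1: dark steel M12 hexagon nut lying flat in the trough of the chute at the start, 18 mm across flats, 10.8 mm high, 17 g; origin: centre of its underside
- nut_2: dark steel M12 hexagon nut lying flat in the trough of the chute at the start, 18 mm across flats, 10.8 mm high, 17 g; origin: centre of its underside
- nut_3: dark steel M12 hexagon nut lying flat in the trough of the chute at the start, 18 mm across flats, 10.8 mm high, 17 g; origin: centre of its underside
- nut_4: dark steel M12 hexagon nut lying flat in the trough of the chute at the start, 18 mm across flats, 10.8 mm high, 17 g; origin: centre of its underside
- yellow_tin: flat round yellow tin, 54 mm wide, 20 mm high, near the bin; origin: centre of its underside; leave it where it is
- grey_weight: grey metal weight with a knob, 40 mm wide, 55 mm high; origin: centre of its underside; leave it where it is
- brass_weight: brass weight with a knob, 27 mm wide, 34 mm high; origin: centre of its underside; leave it where it is

How it is judged:
On the way, in this order (a step that is already met when the one before it is completed fails the run):
1. the chute, still level (within 9 degrees) and holding all four nuts, is seated: its floor rests on the front rim of the neck and its stop is up against the rim (within 4 mm) (angle between chute's own z axis and vertical below 0.16 rad and contact force between chute and bin above 0.5 N and x of chute_seat in the frame of rim_low between -0.004 and 0.004 m and y of chute_seat in the frame of rim_low between -0.007 and 0.007 m and z of each of nut_1, nut_2, nut_3, nut_4 in the frame of chute above 0.005 m and distance between each of nut_1, nut_2, nut_3, nut_4 and chute below 0.09 m), for 0.1 s.
2. the chute is tipped nose down by more than 30 degrees while it rests on the front rim with the stop within 6 mm of the rim (angle between chute's own z axis and vertical above 0.53 rad and contact force between chute and front_rim above 0.5 N and x of chute_seat in the frame of rim_low between -0.006 and 0.006 m), for 0.3 s.
At the end, for the whole second after the job is handed in: All four nuts lie at rest inside the bin's box below the flap; the chute stands on its two feet on the bench (within 5 degrees of level, feet within 6 mm of the bench), at rest and not touching the bin; the tin and the two weights are within 15 mm of where they stood (x of nut_1 in the frame of bin between -0.074 and 0.074 m and y of nut_1 in the frame of bin between -0.05 and 0.05 m and z of nut_1 in the frame of bin between -0.005 and 0.055 m and linear speed of each of nut_1, nut_2, nut_3, nut_4, chute below 0.02 m/s and x of nut_2 in the frame of bin between -0.074 and 0.074 m and y of nut_2 in the frame of bin between -0.05 and 0.05 m and z of nut_2 in the frame of bin between -0.005 and 0.055 m and x of nut_3 in the frame of bin between -0.074 and 0.074 m and y of nut_3 in the frame of bin between -0.05 and 0.05 m and z of nut_3 in the frame of bin between -0.005 and 0.055 m and x of nut_4 in the frame of bin between -0.074 and 0.074 m and y of nut_4 in the frame of bin between -0.05 and 0.05 m and z of nut_4 in the frame of bin between -0.005 and 0.055 m and angle between chute's own z axis and vertical below 0.08 rad and height (world z) of chute below 0.006 m and contact force between chute and bin below 0.05 N and distance of each of yellow_tin, grey_weight, brass_weight from where it was at the start of the episode below 0.015 m).
It fails at once if the chute presses on the bin with more than 18 N (contact force between chute and bin above 18 N).
It fails at once if the tin or a weight is moved by more than 15 mm (distance of any of yellow_tin, grey_weight, brass_weight from where it was at the start of the episode above 0.015 m).
It also fails if it takes over 69 s, if anything falls off the work surface, if the arm or the gripper's body presses on something with over 40 N, if the wrist force passes 120 N, or if a joint passes its speed limit or range.

### The arm

A 6-joint arm with a two-finger parallel gripper is mounted at the origin on a cart in front of the work surface, level with it; the furniture and walls round the work are solid. World frame = base frame: x ahead of the robot, y to its left, z up, the work surface at z = 0. Lengths are in m, angles in rad, forces in N, time in s.
With the tool pointing down it reaches from about 0.3 to 0.875 m from the base axis. Payload 6.4 kg.
Tool frame: the origin (TCP) lies on the centre line of the jaws, within the pads' length; the fingertips stand 25 mm ahead of it and the grasp point (between the pads) lies 6 mm ahead of it; z points along the fingers, y is the line along which they close (so a half turn about z gives the same grasp; the last joint's range is limited). The gripper opens to 85 mm and grips with 20 to 120 N. Pads are 22 mm wide; open, the fingers measure 114 mm over their backs; the gripper's body (76 mm by 85 mm) begins 54 mm behind the grasp point. The pads swing forward as they close: fully open they stand 13 mm farther back than shut.
Start: joints at [-1.515, 0.181, 1.607, -0, 1.354, -0.206], TCP at [0.149, -0.555, 0.256] pointing down, gripper open.
Joint ranges: [-2.99, 2.99], [-0.89, 2.07], [0.3, 2.58], [-1.14, 4.28], [0, 2.63], [-3.12, 3.12]. Speed limits (rad/s): [2.57, 2.57, 3.01, 3.14, 3.14, 3.14].

### API

Orientations are given as a unit quaternion [w, x, y, z].
In Python, from bench import get_obs, camera, hand_in, spot_in gives the robot as it stands.
- The arm moves only by the shell command python3 -m jog 'ROWS'. ROWS is JSON, one flat list of numbers, 7 for each row, row after row: the shift along the tool's x, y, z in m, then the turn, a rotation vector about the tool's x, y, z in rad, then the closure, from 0 (fully open) to 1 (shut). A call has 1 to 20 rows; each row is the pose to reach, as a shift and turn from the pose commanded when the call began, along the tool's axes at that moment; what a row does not reach only later rows make up. A row lasts 1/8 s, in which the tool goes at most 62.5 mm and 10.7 degrees, less where a joint would pass 70% of its speed; a pose out of reach is approached as far as the arm can. A call with a gripper value outside its range is refused whole. The fingers move at their own pace and stop on an object; the grip force is fixed at half the most. Time passes only in rows, so rows that repeat a pose let the fingers close. It gives the time, the measured TCP pose, the force, the opening and the grip force at its end, in the units of the state.
- get_obs(): the state, without advancing time (a new reading comes with each control period).
- camera(name): name is "scene" or "top" or "wrist"; returns a dict with "frame" (480x640x3 uint8, red, green, blue), "mtx" (3x3 intrinsics, pixels), "extrinsics" (4x4, takes a point from camera to world coordinates). Camera axes: x right, y up, looking along -z (the intrinsics and any distortion apply to the point x, -y, -z); pixel columns grow to the right and rows downward; lengths in m; the calibration is good to about 2 mm. A picture is of the moment at which its call begins. There is no depth.
- hand_in(): hands the job in; it is judged then, once.
Trained networks look in a picture, given as the dict that the camera call returned (one of the last four; its "shot" number tells which), for a name from the list of things; names that differ only in an ending like _2 or _b are one class to them, and where a whole thing is asked for, a point or a joint stands for the part that bears it (a point fixed in the world has none). Each returns a list of dicts, best first, with "confidence" (0 to 1); they miss things now and then, are a little off and sometimes report something else, mostly with a low value. They report only what shows in the picture. A call takes as long as a camera call.
- spot_in(picture, name): "xyz" ([x, y, z] in m, in world coordinates, good to about 4 mm: the middle of the surface that is visible of it).
The state is a dict: "time_s": time; "q": joint angles; "dq": joint speeds; "joint_efforts": joint torques, N m; "eef_pos": TCP position; "eef_rot": TCP orientation; "wrist_force": force on the tool from outside, world axes, zero at the start; "torque": the same for the moment, N m; "opening": opening from 0.0 (shut) to 1.0 (fully open); "grasp_force": force on a finger pad.
Only numpy, scipy, OpenCV 4.12 (cv2) and the standard library are available. Lean on these libraries where they do the work, as an engineer would, in place of code of your own. Each camera call takes 0.05 s, during which the arm holds its last target. There are 200 camera calls.

## Working session

There is one attempt and no reset: what is moved stays moved. The work goes in short steps, Python scripts to look and compute and a shell command to move; the robot and the scene stay as the last step left them, time stands still between calls to the robot, and variables do not carry over. Pictures are saved under pics/ and viewed, at most 10 in all, crops included, and the job is handed in when it is done.

```bash
mkdir -p pics; ls
python3 - <<'E'
from bench import get_obs,camera,spot_in
import cv2,numpy as np
o=get_obs();print({k:np.round(v,3).tolist() for k,v in o.items()})
for n in("scene","top"):
    c=camera(n);cv2.imwrite(f"pics/{n}0.png",c["frame"][:,:,::-1])
    print(n,np.round(c["mtx"],1).tolist(),np.round(c["extrinsics"],3).tolist(),[k for k in c])
    for t in("chute","bin","rim_low","mouth_low","chute_grip","chute_nose","yellow_tin","grey_weight","brass_weight","nut_1"):
        try:print(t,[(np.round(d["xyz"],3).tolist(),round(d["confidence"],2)) for d in spot_in(c,t)[:4]])
        except Exception as e:print(t,e)
E
```

```text
pics
{'time_s': 0.0, 'q': [-1.515, 0.182, 1.608, -0.0, 1.354, -0.206], 'dq': [0.001, -0.001, 0.001, -0.001, -0.001, 0.0], 'joint_efforts': [-0.001, -44.487, -35.133, -0.0, 0.009, -0.0], 'eef_pos': [0.149, -0.555, 0.255], 'eef_rot': [-0.001, 0.991, 0.131, 0.0], 'wrist_force': [0.208, -0.467, 0.305], 'torque': [-0.027, 0.035, -0.047], 'grasp_force': 0.0, 'opening': 0.995}
scene [[541.2, 0.0, 314.0], [0.0, 541.2, 235.8], [0.0, 0.0, 1.0]] [[0.766, 0.467, -0.442, 0.179], [-0.643, 0.569, -0.513, -0.701], [0.012, 0.677, 0.736, 0.711], [0.0, 0.0, 0.0, 1.0]] ['frame', 'mtx', 'extrinsics', 'shot']
chute [([0.396, -0.171, 0.023], 0.82), ([0.57, -0.332, 0.079], 0.65)]
bin [([0.572, -0.333, 0.075], 0.94)]
rim_low [([0.572, -0.331, 0.076], 0.75)]
mouth_low [([0.576, -0.333, 0.076], 0.77)]
chute_grip [([0.397, -0.174, 0.027], 0.76)]
chute_nose [([0.394, -0.173, 0.022], 0.77), ([0.396, -0.106, 0.022], 0.66)]
yellow_tin [([0.513, -0.1, 0.022], 0.81), ([0.569, -0.333, 0.076], 0.56)]
grey_weight [([0.662, -0.156, 0.034], 0.79)]
brass_weight [([0.399, -0.426, 0.021], 0.63)]
nut_1 [([0.398, -0.164, 0.02]
[... 191 characters left out ...]
0.385], [-1.0, 0.026, 0.013, -0.245], [0.017, 0.167, 0.986, 0.94], [0.0, 0.0, 0.0, 1.0]] ['frame', 'mtx', 'extrinsics', 'shot']
chute [([0.394, -0.165, 0.008], 0.85), ([0.584, -0.301, 0.069], 0.65)]
bin [([0.588, -0.299, 0.072], 0.87)]
rim_low [([0.582, -0.298, 0.073], 0.6)]
mouth_low [([0.582, -0.303, 0.08], 0.7)]
chute_grip [([0.394, -0.165, 0.005], 0.74), ([0.4, -0.11, 0.02], 0.26)]
chute_nose [([0.395, -0.168, 0.012], 0.93)]
yellow_tin []
grey_weight [([0.663, -0.147, 0.038], 0.67)]
brass_weight [([0.402, -0.419, 0.02], 0.52), ([0.392, -0.164, 0.006], 0.47)]
nut_1 [([0.395, -0.158, 0.02], 0.6), ([0.398, -0.107, 0.018], 0.59), ([0.395, -0.135, 0.021], 0.53), ([0.398, -0.091, 0.02], 0.49)]
```

View pics/scene0.png

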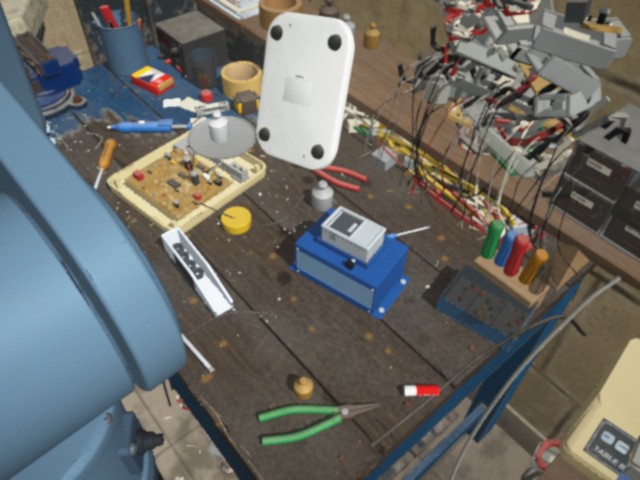

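View pics/top0.png

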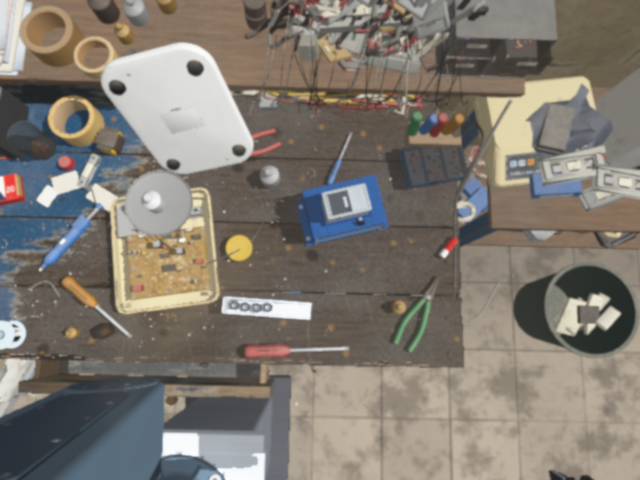

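The nose points to world -y (the nuts sit at the tail, +y end). The bin's window faces the robot, so bin x is roughly world -y as well. The chute spans about px 222–312 at row 308 in the top view, and the bin is around (343,208). Next, zoomed crops for precise fitting.

Run:
```python
import cv2,numpy as np
t=cv2.imread("pics/top0.png");s=cv2.imread("pics/scene0.png")
r=lambda im,x,y,w,h:cv2.resize(im[y:y+h,x:x+w],(400,300),interpolation=cv2.INTER_CUBIC)
a=np.vstack([np.hstack([r(t,217,271,100,75),r(t,293,168,100,75)]),np.hstack([r(s,150,222,100,75*1),r(s,280,192,140,105)])])
cv2.imwrite("pics/crop0.png",a)
```

```text
(no output)
```

View pics/crop0.png

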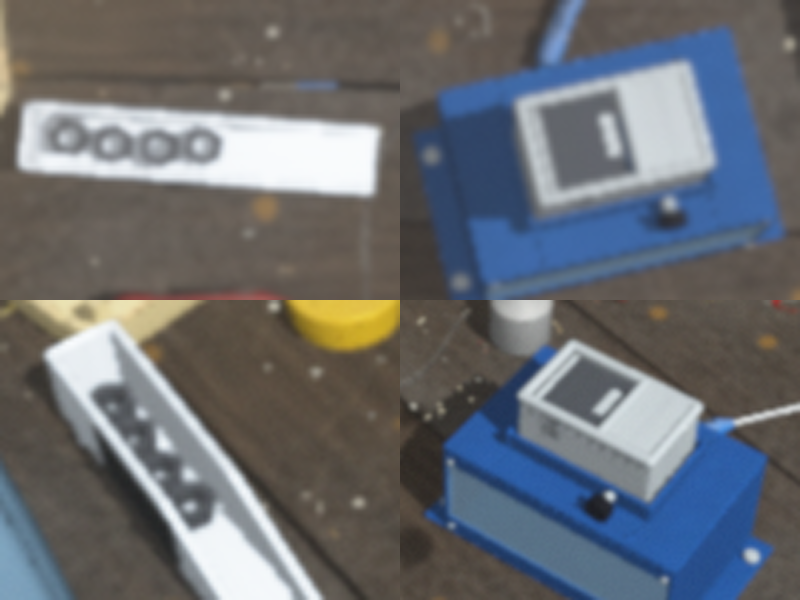

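The crops show the chute and neck corners clearly. I'll fit both poses, plus a rough neck height, from the corners in both views.

```bash
cat > h.py <<'E'
import numpy as np
K={"top":np.array([[451.,0,318.7],[0,451,237.3],[0,0,1]]),"scene":np.array([[541.2,0,314],[0,541.2,235.8],[0,0,1]])}
def proj(P,M,E):
    p=(np.linalg.inv(E)@np.c_[P,np.ones(len(P))].T).T[:,:3]*[1,-1,-1]
    u=(M@p.T).T
    return u[:,:2]/u[:,2:]
def place(P,x,y,a):
    c,s=np.cos(a),np.sin(a);P=np.asarray(P,float)
    return np.c_[x+c*P[:,0]-s*P[:,1],y+s*P[:,0]+c*P[:,1],P[:,2]]
E
python3 - <<'E'
from h import *
from bench import camera
from scipy.optimize import least_squares
C={n:camera(n) for n in("top","scene")}
pj=lambda P,n:proj(P,C[n]["mtx"],C[n]["extrinsics"])
px=lambda l,ox,oy,k:np.array(l)/k+[ox,oy]-.4
# chute y: nose to -y => chute +y is world +x
ch_t=px([(24,101),(18,168),(374,195),(380,126)],217,271,4); ch_tP=[(-80,16,44),(-80,-16,44),(95,-16,22),(95,16,22)]
ch_s=px([(46,353-300),(115,320-300)],150,222,4); ch_sP=[(-80,-16,44),(-80,16,44)]
f=lambda p:np.r_[(pj(place(np.array(ch_tP)/1e3,*p),"top")-ch_t).ravel(),(pj(place(np.array(ch_sP)/1e3,*p),"scene")-ch_s).ravel()]
r=least_squares(f,[.395,-.16,-1.57]);print("chute",r.x.round(4),f(r.x).round(1))
bt=px([(330,28),(382,235),(90,285)],293,168,4);btP=[(75,50,73),(75,-50,73),(-75,-50,73)]
nt=px([(115,98),(290,62),(315,163),(135,210)],293,168,4)
bs=px([(45,160),(268,278),(368,158)],280,192,400/140);bsP=[(-75,-50,73),(75,-50,73),(75,50,73)]
ns=px([(118,100),(172,40),(304,105),(250,170)],280,192,400/140)
N=[(-43,27),(43,27),(43,-27),(-43,-27)]
def f(p):
    n=np.array([(*q,0) for q in N])/1e3+[0,0,p[3]]
    n2=n[[3,0,1,2]]
    return np.r_[(pj(place(n,*p[:3]),"top")-nt).ravel(),(pj(place(n2,*p[:3]),"scene")-ns).ravel(),(pj(place(np.array(btP)/1e3,*p[:3]),"top")-bt).ravel(),(pj(place(np.array(bsP)/1e3,*p[:3]),"scene")-bs).ravel()]
r=least_squares(f,[.58,-.31,-1.4,.12]);print("bin",r.x.round(4),f(r.x).round(1))
E
```

```text
chute [ 0.3962 -0.1508 -1.6243] [ 0.6 -0.3  0.3 -0.6  0.6 -0.6  0.3  0.6 -0.8 -0.6 -0.8 -0.6]
bin [ 0.5954 -0.3085 -1.3217  0.1139] [ 0.7  0.7  1.   0.1  1.6  1.9  2.2  0.  -1.8 -1.  -0.9  0.1 -0.2  0.8
 -0.1 -0.3  1.2  0.2  0.6 -3.8 -0.7  0.4 -1.6 -4.3  1.4 -0.7 -0.5  0.3]
```

```bash
python3 -m jog '[0.034,-0.033,0.006,0,0,-0.125,0, 0.069,-0.065,0.011,0,0,-0.25,0, 0.103,-0.098,0.016,0,0,-0.376,0, 0.137,-0.130,0.022,0,0,-0.50,0, 0.172,-0.163,0.028,0,0,-0.626,0, 0.206,-0.195,0.033,0,0,-0.75,0, 0.240,-0.228,0.038,0,0,-0.877,0, 0.275,-0.261,0.044,0,0,-1.0,0, 0.309,-0.293,0.05,0,0,-1.128,0, 0.343,-0.326,0.055,0,0,-1.253,0, 0.343,-0.326,0.055,0,0,-1.253,0]'
python3 - <<'E'
from bench import *
import cv2,numpy as np
c=camera("wrist");cv2.imwrite("pics/w1.png",c["frame"][:,:,::-1]);print(c["mtx"].round(1).tolist(),c["extrinsics"].round(4).tolist())
o=get_obs();print(o["eef_pos"],o["eef_rot"],o["q"],o["time_s"])
np.savez("w1.npz",M=c["mtx"],E=c["extrinsics"])
for t in("chute_grip","bin"):print(t,spot_in(c,t)[:2])
E
```

```text
time_s: 2.58
eef_pos: [0.3965, -0.1491, 0.201]
eef_rot: [-0.0, 0.725, 0.689, 0.0]
wrist_force: [-0.9, 0.4, -0.7]
opening: 1.001
grasp_force: 0.0
[[426.3, 0.0, 314.1], [0.0, 426.3, 239.6], [0.0, 0.0, 1.0]] [[0.9987, 0.048, 0.0155, 0.4011], [-0.0505, 0.9506, 0.3063, -0.0699], [-0.0, -0.3067, 0.9518, 0.3191], [0.0, 0.0, 0.0, 1.0]]
[ 0.39615853 -0.1505548   0.20123836] [-3.90420873e-05  7.25563548e-01  6.88155160e-01 -1.10508744e-04] [-6.44700783e-01 -1.10914504e-01  2.02518466e+00 -2.17650333e-04
  1.22743627e+00 -5.91717878e-01] 2.625
chute_grip [{'xyz': [0.3966, -0.1527, 0.0122], 'confidence': 0.92}]
bin [{'xyz': [0.5735, -0.2393, 0.0513], 'confidence': 0.62}]
```

View pics/w1.png

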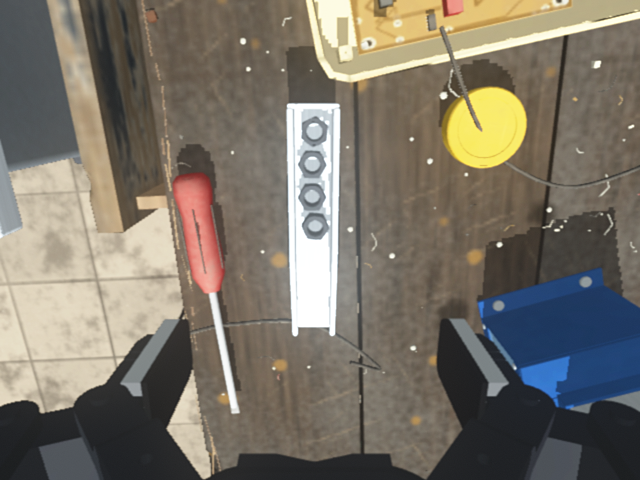

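Wrist view: chute tail corners at (288,104) and (340,104), nose at about (295,335) and (335,334). The nuts are in the tail half. I'll refit with this view alone as a check.

Run:
```python
from h import *
from scipy.optimize import least_squares
d=np.load("w1.npz");M,E=d["M"],d["E"]
px=np.array([(288,104),(340,104),(293.,334),(336,334)]);P=np.array([(-80,-16,44),(-80,16,44),(95,-16,22),(95,16,22)])/1e3
f=lambda p:(proj(place(P+[0,0,p[3]],*p[:3]),M,E)-px).ravel()
for fz in(0,1):
    r=least_squares((lambda p:f(np.r_[p,0])) if not fz else f,[.396,-.151,-1.62]+[0]*fz);print(r.x.round(4),r.fun.round(1))
```

```text
[ 0.3971 -0.1502 -1.6192] [-0.  -1.   0.  -1.1  1.2  1.7 -1.2  1.6]
[ 0.3971 -0.1507 -1.6192 -0.0032] [ 0.3 -0.1 -0.3 -0.2  1.4  0.2 -1.4  0.1]
```

```bash
python3 -m jog '[0,0,0.03,0,0,0,0, 0,0,0.07,0,0,0,0, 0,0,0.11,0,0,0,0, 0,0,0.14,0,0,0,0, 0,0,0.157,0,0,0,0, 0,0,0.167,0,0,0,0, 0,0,0.167,0,0,0,0, 0,0,0.167,0,0,0,0.3, 0,0,0.167,0,0,0,0.5, 0,0,0.167,0,0,0,0.7, 0,0,0.167,0,0,0,1, 0,0,0.167,0,0,0,1, 0,0,0.167,0,0,0,1]'
```

```text
time_s: 4.35
eef_pos: [0.3963, -0.1521, 0.035]
eef_rot: [0.001, 0.727, 0.687, 0.0]
wrist_force: [0.1, 0.7, 5.6]
opening: 0.404
grasp_force: 59.7
```

```bash
python3 -m jog '[0,0,-0.004,0,0,0,1, 0,0,-0.012,0,0,0,1, 0,0,-0.024,0,0,0,1, 0,0,-0.039,0,0,0,1, -0.002,0.004,-0.056,0,0,-0.015,1, -0.005,0.010,-0.074,0,0,-0.04,1, -0.009,0.018,-0.092,0,0,-0.07,1, -0.013,0.027,-0.11,0,0,-0.1,1, -0.017,0.036,-0.128,0,0,-0.135,1, -0.021,0.045,-0.146,0,0,-0.17,1, -0.025,0.054,-0.164,0,0,-0.205,1, -0.028,0.062,-0.182,0,0,-0.24,1, -0.031,0.069,-0.199,0,0,-0.27,1, -0.033,0.074,-0.213,0,0,-0.29,1, -0.034,0.076,-0.221,0,0,-0.3,1, -0.034,0.076,-0.225,0,0,-0.3,1, -0.034,0.076,-0.225,0,0,-0.3,1]'
python3 - <<'E'
from bench import *
import cv2,numpy as np
c=camera("wrist");cv2.imwrite("pics/w2.png",c["frame"][:,:,::-1])
np.savez("w2.npz",M=c["mtx"],E=c["extrinsics"])
t=camera("top");cv2.imwrite("pics/t2.png",t["frame"][:,:,::-1])
o=get_obs();print(o["eef_pos"],o["eef_rot"],o["q"],o["wrist_force"],o["torque"],o["time_s"])
E
```

```text
time_s: 6.48
eef_pos: [0.4695, -0.1898, 0.2591]
eef_rot: [-0.0, 0.616, 0.788, -0.0]
wrist_force: [0.3, -0.3, -3.7]
opening: 0.403
grasp_force: 60.0
[ 0.46933715 -0.18965604  0.25862695] [-6.52398616e-04  6.15847413e-01  7.87865177e-01 -2.75425272e-05] [-6.18895853e-01  2.41304864e-02  1.77335075e+00  3.17962875e-06
  1.34541738e+00 -8.62770367e-01] [ 0.02875047 -0.85471135 -2.22472359] [-0.03798472 -0.02279773 -0.01147761] 6.575
```

View pics/w2.png

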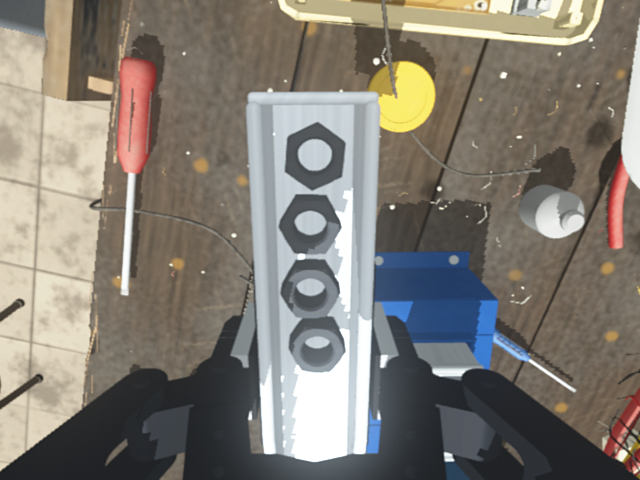

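Wrist view: the chute is held square with all four nuts in it. The bin's front-top edge is at row ~298, with its corner at (497,298), and it runs parallel to the chute's tail edge. The neck's front rim is at row ~345. Next, a zoom on the bin.

Run:
```python
import cv2,numpy as np
w=cv2.imread("pics/w2.png");t=cv2.imread("pics/t2.png");s=cv2.imread("pics/scene0.png")
r=lambda im,x,y,w,h:cv2.resize(im[y:y+h,x:x+w],(w*4,h*4),interpolation=cv2.INTER_CUBIC)
cv2.imwrite("pics/crop2.png",np.hstack([np.vstack([r(w,365,240,90+10,75)[:,:400],r(s,318,198,100,75)]),np.vstack([r(w,420,280,100,75),r(t,293,168,100,75)])]))
```

```text
(no output)
```

View pics/crop2.png

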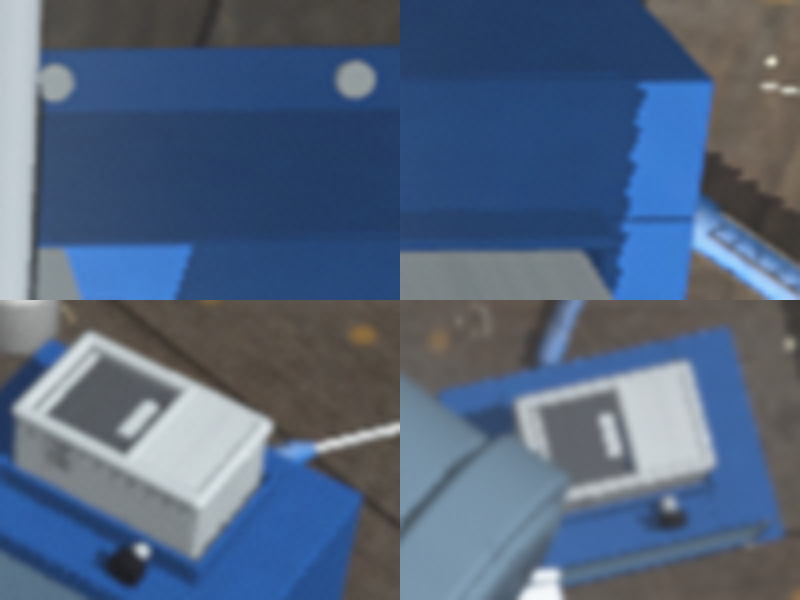

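```bash
cat > fit.py <<'E'
from h import *
from bench import camera,get_obs
from scipy.optimize import least_squares
from scipy.spatial.transform import Rotation as R
c=camera("top");s=camera("scene");w=np.load("w2.npz")
V={"t":(c["mtx"],c["extrinsics"]),"s":(s["mtx"],s["extrinsics"]),"w":(w["M"],w["E"])}
o=lambda x,y,a,b:(a/4+x-.4,b/4+y-.4)
H=None
D=[("t",(-43,27,H),o(293,168,115,98)),("t",(43,27,H),o(293,168,290,61)),("t",(43,-27,H),o(293,168,315,163)),("t",(75,50,73),o(293,168,333,28)),
("s",(-43,-27,H),o(318,198,13,110)),("s",(-43,27,H),o(318,198,90,30)),("s",(43,27,H),o(318,198,273,125)),("s",(43,-27,H),o(318,198,197,200)),("s",(75,50,73),o(318,198,362,195)),
("w",(-75,50,73),(497,299.4)),("w",(-75,0,73),(None,299.8))]
def f(p):
    out=[]
    for v,P,uv in D:
        P=np.array([[P[0]/1e3,P[1]/1e3,p[3] if P[2] is None else P[2]/1e3]])
        q=proj(place(P,*p[:3]),*V[v])[0]
        if uv[0] is not None: out.append(q[0]-uv[0])
        out.append(q[1]-uv[1])
    return np.array(out)
r=least_squares(f,[.595,-.31,-1.32,.115],loss="soft_l1")
print("bin",r.x.round(4),f(r.x).round(1))
# chute in hand from tail corners
p=r.x;rim=place(np.array([[-.040,0,0]]),*p[:3])[0];print("rim",rim.round(4),"neck top",p[3].round(4))
E
python3 fit.py
python3 - <<'E'
from h import *
from scipy.optimize import least_squares
w=np.load("w2.npz")
P=np.array([(-80,-16,44),(-80,16,44)])/1e3
f=lambda q:(proj(place(P+[0,0,.2236],*q),w["M"],w["E"])-[(247,94),(379,94)]).ravel()
r=least_squares(f,[.469,-.19,-1.32]);print("chute",r.x.round(4),r.fun.round(1))
E
```

```text
bin [ 0.5969 -0.3068 -1.3189  0.1135] [-0.3  0.1  0.  -0.4  0.7  1.1 -0.5 -0.6 -1.7 -0.3 -1.3 -0.1 -0.2 -0.6
  0.1  2.2 -0.4 -0.3  0.5  0.6  0.7]
rim [ 0.5869 -0.2681  0.    ] neck top 0.1135
chute [ 0.4697 -0.1887 -1.3273] [ 0.2 -0.  -0.2 -0. ]
```

```bash
python3 -m jog '[-0.001,0.003,0,0,0,0,1, -0.003,0.009,0.002,0,0,0,1, -0.006,0.018,0.006,0,0,0,1, -0.010,0.029,0.012,0,0,0,1, -0.014,0.041,0.020,0,0,-0.002,1, -0.018,0.053,0.029,0,0,-0.004,1, -0.022,0.065,0.039,0,0,-0.006,1, -0.026,0.076,0.049,0,0,-0.007,1, -0.029,0.085,0.059,0,0,-0.007,1, -0.031,0.091,0.068,0,0,-0.007,1, -0.032,0.094,0.076,0,0,-0.007,1, -0.0325,0.0945,0.082,0,0,-0.007,1, -0.0325,0.0945,0.086,0,0,-0.007,1, -0.0325,0.0945,0.087,0,0,-0.007,1, -0.0325,0.0945,0.087,0,0,-0.007,1, -0.0325,0.0945,0.087,0,0,-0.007,1]'
python3 - <<'E'
from bench import *
o=get_obs();print(o["eef_pos"],o["wrist_force"],o["torque"],o["q"].round(2))
E
```

```text
time_s: 8.68
eef_pos: [0.5694, -0.1988, 0.1727]
eef_rot: [0.0, 0.613, 0.79, 0.0]
wrist_force: [0.4, 0.1, -3.5]
opening: 0.4
grasp_force: 60.0
[ 0.56944499 -0.19878448  0.17268831] [ 0.41943764  0.05475438 -3.51884377] [-0.03010268  0.01191673 -0.08732412] [-0.53  0.33  1.61 -0.    1.21 -0.78]
```

```bash
python3 -m jog '[0,0,0.003,0,0,0,1, 0,0,0.007,0,0,0,1, 0,0,0.011,0,0,0,1, 0,0,0.015,0,0,0,1, 0,0,0.019,0,0,0,1, 0,0,0.022,0,0,0,1, 0,0,0.023,0,0,0,1, 0,0,0.024,0,0,0,1, 0,0,0.024,0,0,0,1]';
python3 -m jog '[0,0,0.001,0,0,0,1, 0,0,0.001,0,0,0,1]' |grep -E 'pos|force'
python3 -m jog '[0,0,0.001,0,0,0,1, 0,0,0.001,0,0,0,1]'|grep -E 'pos|force'
```

```text
time_s: 9.8
eef_pos: [0.5694, -0.1987, 0.1484]
eef_rot: [0.0, 0.613, 0.79, 0.0]
wrist_force: [0.1, 0.1, -2.3]
opening: 0.4
grasp_force: 60.0
eef_pos: [0.5693, -0.1987, 0.1473]
wrist_force: [-0.1, -0.7, -2.9]
grasp_force: 60.0
eef_pos: [0.5692, -0.1986, 0.1462]
wrist_force: [0.1, -0.7, -2.5]
grasp_force: 60.0
```

```bash
cat > chk.py <<'E'
import sys
from bench import get_obs
o=get_obs();f=o["wrist_force"];print(o["eef_pos"].round(4),f.round(1),o["torque"].round(2))
a=sys.argv[1:]  # axis, limit: stop when axis force above limit
sys.exit(0 if float(f[int(a[0])])<float(a[1]) else 1)
E
J='-m jog'
python3 -m jog '[0,0,0.0007,0,0,0,1, 0,0,0.0007,0,0,0,1]' >/dev/null&& python3 chk.py 2 -0.6 && python3 -m jog '[0,0,0.0007,0,0,0,1, 0,0,0.0007,0,0,0,1]' >/dev/null&& python3 chk.py 2 -0.6 && python3 -m jog '[0,0,0.0007,0,0,0,1, 0,0,0.0007,0,0,0,1]' >/dev/null&& python3 chk.py 2 -0.6 && python3 -m jog '[0,0,0.0007,0,0,0,1, 0,0,0.0007,0,0,0,1]' >/dev/null&& python3 chk.py 2 -0.6 && python3 -m jog '[0,0,0.0007,0,0,0,1, 0,0,0.0007,0,0,0,1]' >/dev/null&& python3 chk.py 2 -0.6 && python3 -m jog '[0,0,0.0007,0,0,0,1, 0,0,0.0007,0,0,0,1]' >/dev/null&& python3 chk.py 2 -0.6 && python3 -m jog '[0,0,0.0007,0,0,0,1, 0,0,0.0007,0,0,0,1]' >/dev/null&& python3 chk.py 2 -0.6 && python3 -m jog '[0,0,0.0007,0,0,0,1, 0,0,0.0007,0,0,0,1]' >/dev/null&& python3 chk.py 2 -0.6
```

```text
[ 0.5693 -0.1986  0.1455] [ 1.   0.3 -2.5] [ 0.01 -0.02  0.05]
[ 0.5693 -0.1986  0.1448] [ 0.7 -0.2 -3.1] [ 0.01 -0.   -0.02]
[ 0.5692 -0.1986  0.1441] [-0.7 -0.2 -3.4] [-0.04 -0.03 -0.01]
[ 0.5693 -0.1986  0.1434] [ 0.5 -0.2 -3.4] [-0.01  0.01 -0.  ]
[ 0.5693 -0.1986  0.1427] [ 0.5 -0.  -2.1] [-0.03 -0.01 -0.01]
[ 0.5695 -0.1988  0.1424] [-0.1 -0.8 -1.3] [-0.11  0.04  0.02]
[ 0.5697 -0.1989  0.1421] [-0.8  2.   2.6] [-0.21  0.13 -0.05]
```

Contact felt at TCP z ≈ 0.1425, so the rim axis is at about 0.1125, matching the images. Ease off slightly, then push forward.

```bash
python3 -m jog '[0,0,-0.0003,0,0,0,1, -0.001,0,-0.0003,0,0,0,1, -0.003,0,-0.0003,0,0,0,1, -0.005,0,-0.0003,0,0,0,1, -0.006,0,-0.0003,0,0,0,1, -0.006,0,-0.0003,0,0,0,1]' >/dev/null&& python3 chk.py 1 3 && python3 -m jog '[-0.0007,0,0,0,0,0,1, -0.0007,0,0,0,0,0,1]' >/dev/null&& python3 chk.py 1 3 && python3 -m jog '[-0.0007,0,0,0,0,0,1, -0.0007,0,0,0,0,0,1]' >/dev/null&& python3 chk.py 1 3 && python3 -m jog '[-0.0007,0,0,0,0,0,1, -0.0007,0,0,0,0,0,1]' >/dev/null&& python3 chk.py 1 3 && python3 -m jog '[-0.0007,0,0,0,0,0,1, -0.0007,0,0,0,0,0,1]' >/dev/null&& python3 chk.py 1 3
```

```text
[ 0.5711 -0.2048  0.142 ] [0.2 1.3 4.8] [-0.18 -0.08  0.  ]
[ 0.5712 -0.2054  0.142 ] [-0.5  2.1  5.6] [-0.14 -0.08  0.08]
[ 0.5714 -0.206   0.142 ] [-0.9  1.6  5.8] [-0.14 -0.07  0.02]
[ 0.5716 -0.2067  0.142 ] [-0.1  2.5  5.7] [-0.17 -0.05  0.03]
[ 0.5718 -0.2074  0.142 ] [-1.1  1.6  5.8] [-0.23 -0.02 -0.06]
```

```bash
python3 -m jog '[0,0,-0.0004,0,0,0,1, -0.0006,0,-0.0004,0,0,0,1, -0.0006,0,-0.0004,0,0,0,1]' >/dev/null&& python3 chk.py 1 3.3 && python3 -m jog '[-0.0006,0,0,0,0,0,1, -0.0006,0,0,0,0,0,1]' >/dev/null&& python3 chk.py 1 3.3 && python3 -m jog '[-0.0006,0,0,0,0,0,1, -0.0006,0,0,0,0,0,1]' >/dev/null&& python3 chk.py 1 3.3 && python3 -m jog '[-0.0006,0,0,0,0,0,1, -0.0006,0,0,0,0,0,1]' >/dev/null&& python3 chk.py 1 3.3 && python3 -m jog '[-0.0006,0,0,0,0,0,1, -0.0006,0,0,0,0,0,1]' >/dev/null&& python3 chk.py 1 3.3
```

```text
[ 0.5717 -0.2078  0.1421] [0.7 2.2 3.9] [-0.11 -0.14 -0.01]
[ 0.5718 -0.2084  0.1421] [-0.4  1.9  5.9] [-0.13 -0.08  0.02]
[ 0.5719 -0.209   0.1421] [-0.   1.8  3.8] [-0.15 -0.04  0.  ]
[ 0.5721 -0.2096  0.1421] [-0.9  2.8  4.9] [-0.11 -0.11 -0.  ]
[ 0.5722 -0.2098  0.1421] [-1.2  3.3  6.2] [ 0.04  0.04 -0.06]
```

```bash
python3 -m jog '[-0.0004,0,-0.0003,0,0,0,1, -0.0004,0,-0.0003,0,0,0,1]' >/dev/null&& python3 chk.py 1 4.5 && python3 -m jog '[-0.0005,0,0,0,0,0,1, -0.0005,0,0,0,0,0,1, -0.0005,0,0,0,0,0,1]' && python3 chk.py 1 6
python3 - <<'E'
from bench import *
import cv2
s=camera("scene")["frame"][:,:,::-1];w=camera("wrist")["frame"][:,:,::-1]
import numpy as np
cv2.imwrite("pics/seat.png",np.hstack([cv2.resize(s[130:330,230:430],(400,400)),cv2.resize(w[60:460,120:520],(400,400))]))
E
```

```text
[ 0.5722 -0.2098  0.1422] [-0.6  4.6  5.2] [0.32 0.04 0.04]
```

View pics/seat.png

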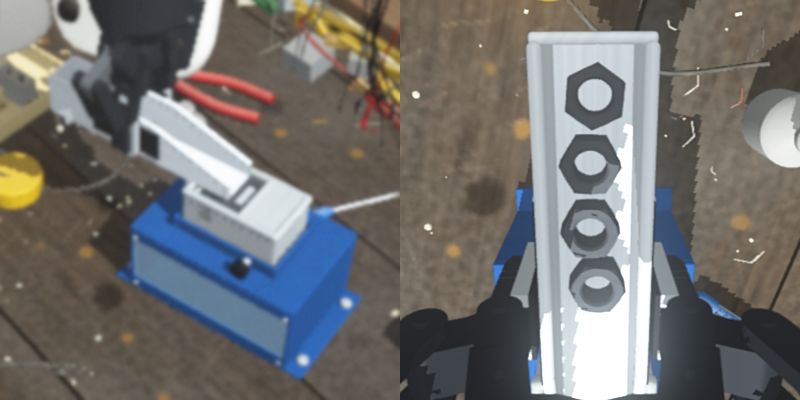

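The chute is seated: the stop is butting (fy 4.6 N, motion stalled), it sits centred in the neck, and all nuts are aboard. Start tipping in small steps about the seat point, which is (-0.0615, 0, 0.030) in the tool frame.

```bash
cat > tf.py <<'E'
import numpy as np
from bench import get_obs
from scipy.spatial.transform import Rotation as R
o=get_obs();r=R.from_quat(o["eef_rot"],scalar_first=True)
f=r.inv().apply(o["wrist_force"]-[0,0,-2.9])
n=r.apply([-1,0,0]);s=o["eef_pos"]+r.apply([-.0615,0,.03])
print("t",round(o["time_s"],2),"tilt",round(float(np.degrees(np.arcsin(-n[2]))),1),"stop(+x)",f[0].round(1),"lat",f[1].round(1),"normal",(-f[2]).round(1),"seat",s.round(4),"tq",o["torque"].round(2))
E
python3 -m jog '[0,0,-0.0005,0,0,0,1, 0,0,-0.0005,0,0,0,1]'>/dev/null; python3 tf.py
python3 -m jog '[-0.0007,0,-0.0014,0,0.0225,0,1, -0.0014,0,-0.0027,0,0.045,0,1, -0.0014,0,-0.0027,0,0.045,0,1]'>/dev/null; python3 tf.py
```

```text
t 15.78 tilt 0.1 stop(+x) 3.6 lat 0.8 normal 5.5 seat [ 0.5874 -0.2695  0.1123] tq [ 0.5  -0.16  0.06]
t 16.15 tilt 2.8 stop(+x) 5.6 lat 1.0 normal 4.2 seat [ 0.5872 -0.2696  0.1123] tq [0.73 0.   0.09]
```

```bash
python3 -m jog '[-0.0012,0,-0.0027,0,0.045,0,1, -0.0026,0,-0.0054,0,0.09,0,1, -0.0026,0,-0.0054,0,0.09,0,1]'>/dev/null; python3 tf.py
```

```text
t 16.52 tilt 7.9 stop(+x) 5.3 lat -0.1 normal 4.7 seat [ 0.587  -0.2696  0.1122] tq [0.62 0.11 0.04]
```

```bash
python3 -m jog '[-0.0019,0,-0.0038,0,0.0625,0,1, -0.0040,0,-0.0074,0,0.125,0,1, -0.0064,0,-0.0109,0,0.1875,0,1, -0.0089,0,-0.0143,0,0.25,0,1]'>/dev/null; python3 tf.py
```

```text
t 17.02 tilt 22.2 stop(+x) 1.6 lat 0.6 normal 1.6 seat [ 0.587  -0.2697  0.1124] tq [-0.08 -0.05 -0.01]
```

```bash
python3 -m jog '[-0.0022,0,-0.0036,0,0.0625,0,1, -0.0044,0,-0.0071,0,0.125,0,1, -0.0069,0,-0.0106,0,0.1875,0,1, -0.0095,0,-0.0139,0,0.25,0,1, -0.0095,0,-0.0139,0,0.25,0,1]'>/dev/null; python3 tf.py
```

```text
t 17.65 tilt 36.6 stop(+x) 7.6 lat -1.4 normal 3.7 seat [ 0.5865 -0.2698  0.1119] tq [0.56 0.24 0.04]
```

```bash
python3 -m jog '[-0.0007,0,-0.0018,0,0.03,0,1, -0.0015,0,-0.0036,0,0.06,0,1, -0.0015,0,-0.0036,0,0.06,0,1, -0.0015,0,-0.0036,0,0.06,0,1, -0.0015,0,-0.0036,0,0.06,0,1]'>/dev/null; python3 tf.py;python3 - <<'E'
from bench import *
import cv2
s=camera("scene")["frame"][:,:,::-1];w=camera("wrist")["frame"][:,:,::-1]
import numpy as np
cv2.imwrite("pics/tip.png",np.hstack([cv2.resize(s[130:330,230:430],(400,400)),cv2.resize(w[60:460,120:520],(400,400))]))
E
```

```text
t 18.27 tilt 39.8 stop(+x) 0.2 lat -0.1 normal 2.6 seat [ 0.5875 -0.2691  0.1128] tq [-0.78 -0.15  0.04]
```

View pics/tip.png

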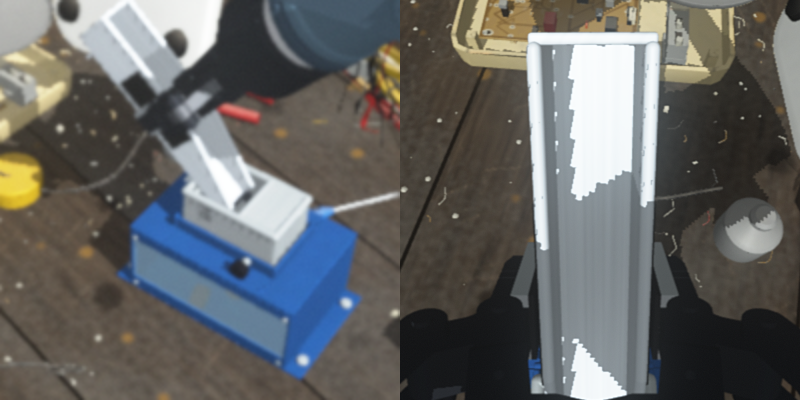

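The trough is empty, with tilt 39.8° and light force. I'll go back slightly to 37°, keep firm light contact and hold, so the tip step and the last nut are certain.

```bash
python3 -m jog '[0.0005,0,0.0016,0,-0.025,0,1, 0.001,0,0.0032,0,-0.05,0,1, 0.001,0,0.0032,0,-0.05,0,1]'>/dev/null; python3 tf.py;python3 -m jog '[0,0,0,0,0,0,1, 0,0,0,0,0,0,1, 0,0,0,0,0,0,1]'>/dev/null; python3 tf.py;python3 - <<'E'
from bench import *
import cv2
s=camera("scene")
print([(d["xyz"],d["confidence"]) for d in spot_in(s,"nut_1")])
cv2.imwrite("pics/win.png",cv2.resize(s["frame"][200:320,280:440,::-1],(800,600),interpolation=cv2.INTER_CUBIC))
E
```

```text
t 18.75 tilt 36.9 stop(+x) 0.5 lat 0.3 normal 2.2 seat [ 0.5876 -0.2688  0.113 ] tq [-0.59 -0.18 -0.05]
t 19.12 tilt 37.0 stop(+x) 1.8 lat 0.4 normal 2.9 seat [ 0.5874 -0.2692  0.1123] tq [-0.52 -0.17  0.02]
[]
```

View pics/win.png

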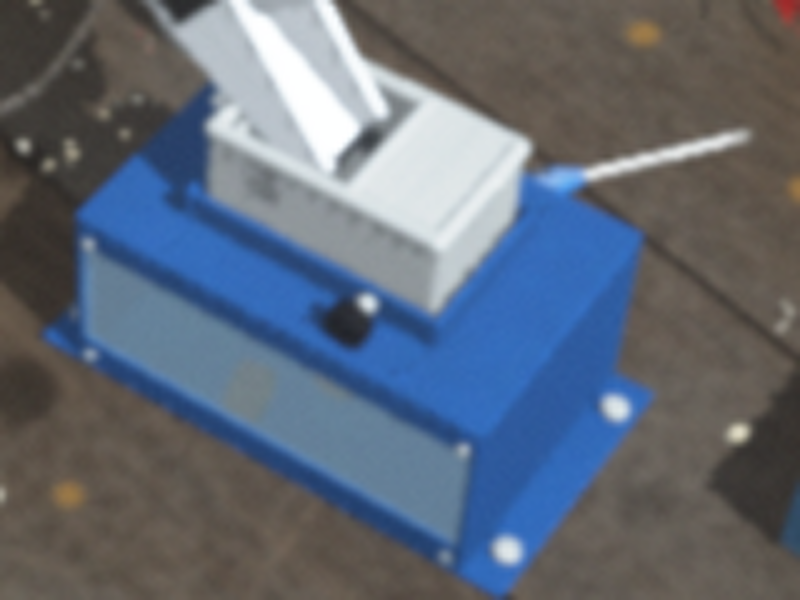

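```bash
python3 -m jog '[0.0013,0,0.0031,0,-0.05,0,1, 0.0026,0,0.0061,0,-0.1,0,1, 0.0013,0,0.0031,0,-0.05,0,1, 0,0,0,0,0,0,1, -0.001,0,-0.0023,0,0.04,0,1, -0.001,0,-0.0023,0,0.04,0,1, -0.001,0,-0.0023,0,0.04,0,1]'>/dev/null; python3 tf.py;python3 - <<'E'
from bench import *
import cv2,numpy as np
s=camera("scene");t=camera("top");w=camera("wrist")
for c in(s,t,w):print([(np.round(d["xyz"],3).tolist(),round(d["confidence"],2)) for d in spot_in(c,"nut_1")])
r=lambda im,x,y,w,h:cv2.resize(im[y:y+h,x:x+w,::-1],(400,300),interpolation=cv2.INTER_CUBIC)
cv2.imwrite("pics/nose.png",np.vstack([np.hstack([r(s["frame"],310,195,80,60),r(t["frame"],303,178,80,60)]),np.hstack([r(w["frame"],214,320,213,160),r(s["frame"],290,235,100,75)])]))
E
```

```text
t 20.1 tilt 39.2 stop(+x) 1.0 lat -0.4 normal 2.7 seat [ 0.5873 -0.2692  0.1122] tq [-0.73 -0.09  0.  ]
[]
[]
[([0.662, -0.158, 0.039], 0.4)]
```

View pics/nose.png

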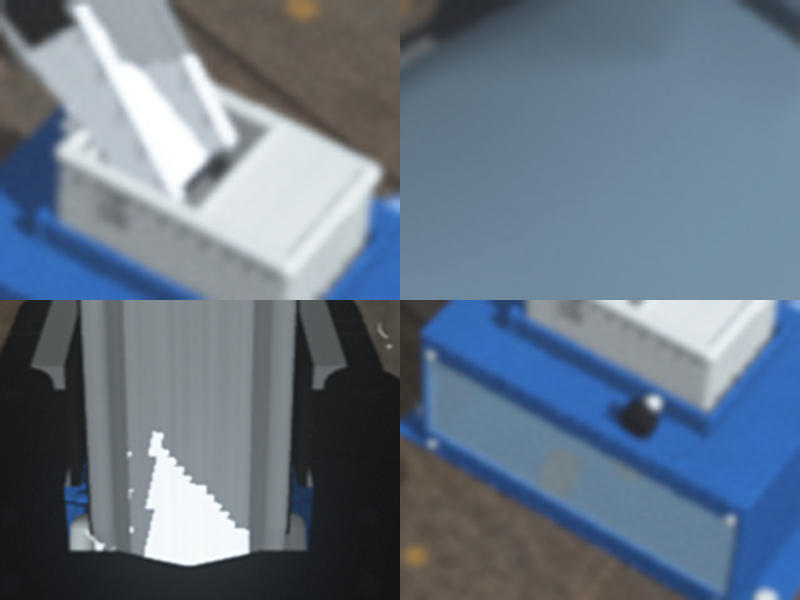

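The trough is clear right down to the nose. Withdraw along the chute's own axis.

```bash
python3 -m jog '[0.001,0,-0.001,0,0,0,1, 0.005,0,-0.0015,0,0,0,1, 0.011,0,-0.002,0,0,0,1, 0.018,0,-0.0025,0,0,0,1, 0.026,0,-0.003,0,0,0,1, 0.036,0,-0.004,0,0,0,1, 0.048,0,-0.005,0,0,0,1, 0.062,0,-0.006,0,0,0,1, 0.076,0,-0.007,0,0,0,1, 0.084,0,-0.008,0,0,0,1, 0.084,0,-0.008,0,0,0,1]'; python3 tf.py
```

```text
time_s: 21.78
eef_pos: [0.5654, -0.1828, 0.2347]
eef_rot: [-0.265, 0.577, 0.745, 0.206]
wrist_force: [0.3, 0.2, -1.8]
opening: 0.397
grasp_force: 60.3
t 21.77 tilt 39.2 stop(+x) 0.8 lat 0.3 normal 0.8 seat [ 0.5726 -0.2106  0.1726] tq [-0.55 -0.15  0.02]
```

```bash
python3 -m jog '[0.002,0,-0.002,0,-0.06,0,1, 0.006,0,-0.006,0,-0.15,0,1, 0.01,0,-0.01,0,-0.26,0,1, 0.012,0,-0.014,0,-0.38,0,1, 0.014,0,-0.016,0,-0.5,0,1, 0.014,0,-0.016,0,-0.6,0,1, 0.014,0,-0.016,0,-0.66,0,1, 0.014,0,-0.016,0,-0.684,0,1, 0.014,0,-0.016,0,-0.684,0,1]'; python3 tf.py
python3 - <<'E'
from bench import *
import cv2,numpy as np
s=camera("scene")["frame"].astype(int);a=cv2.imread("pics/scene0.png")[:,:,::-1].astype(int)
d=np.abs(s-a).max(2)>40
print("mouth diff", d[205:235,325:370].sum(), "window", np.argwhere(d[245:310,297:375]).shape)
for y in range(206,236,2):print("".join("#" if d[y,x] else "." for x in range(318,390,2)))
E
```

```text
time_s: 22.9
eef_pos: [0.565, -0.1822, 0.2549]
eef_rot: [-0.001, 0.613, 0.79, 0.0]
wrist_force: [-0.3, -0.2, -2.6]
opening: 0.402
grasp_force: 60.1
t 22.9 tilt 0.1 stop(+x) -0.2 lat -0.3 normal 0.3 seat [ 0.5802 -0.2417  0.2247] tq [-0.01  0.04  0.05]
mouth diff 0 window (0, 2)
....................................
....................................
....................................
....................................
....................................
....................................
....................................
....................................
....................................
....................................
....................................
....................................
....................................
....................................
....................................
```

The mouth looks the same as before loading: flap shut and nothing on it. Carry the empty chute back to its original clear spot.

```bash
python3 -m jog '[0.004,-0.008,0,0,0,0.015,1, 0.012,-0.025,0.003,0,0,0.05,1, 0.021,-0.047,0.010,0,0,0.09,1, 0.032,-0.070,0.02,0,0,0.14,1, 0.043,-0.095,0.035,0,0,0.185,1, 0.053,-0.117,0.052,0,0,0.23,1, 0.062,-0.136,0.072,0,0,0.265,1, 0.068,-0.149,0.092,0,0,0.29,1, 0.071,-0.156,0.112,0,0,0.304,1, 0.071,-0.1563,0.132,0,0,0.304,1, 0.071,-0.1563,0.152,0,0,0.304,1, 0.071,-0.1563,0.17,0,0,0.304,1, 0.071,-0.1563,0.185,0,0,0.304,1, 0.071,-0.1563,0.197,0,0,0.304,1, 0.071,-0.1563,0.205,0,0,0.304,1, 0.071,-0.1563,0.21,0,0,0.304,1, 0.071,-0.1563,0.213,0,0,0.304,1, 0.071,-0.1563,0.213,0,0,0.304,1]'; python3 tf.py
```

```text
time_s: 25.2
eef_pos: [0.3961, -0.1523, 0.0423]
eef_rot: [-0.0, 0.726, 0.688, 0.0]
wrist_force: [0.1, -0.2, -1.7]
opening: 0.4
grasp_force: 60.3
t 25.2 tilt 0.1 stop(+x) -0.2 lat 0.1 normal 1.2 seat [ 0.3929 -0.2136  0.0122] tq [-0.06  0.01 -0.04]
```

```bash
python3 -m jog '[0,0,0.002,0,0,0,1, 0,0,0.004,0,0,0,1, 0,0,0.0055,0,0,0,1, 0,0,0.0055,0,0,0,1]' >/dev/null; python3 chk.py 2 1 && python3 -m jog '[0,0,0.0008,0,0,0,1, 0,0,0.0008,0,0,0,1]' >/dev/null; python3 chk.py 2 1 && python3 -m jog '[0,0,0.0008,0,0,0,1, 0,0,0.0008,0,0,0,1]' >/dev/null; python3 chk.py 2 1 && python3 -m jog '[0,0,0.0008,0,0,0,1, 0,0,0.0008,0,0,0,1]' >/dev/null; python3 chk.py 2 1
```

```text
[ 0.396  -0.1522  0.0366] [ 0.5  0.3 -2.4] [ 0.03 -0.    0.01]
[ 0.396  -0.1522  0.0359] [ 0.4 -0.6 -2.1] [-0.02  0.04 -0.01]
[ 0.3961 -0.1523  0.0352] [-0.3 -0.4 -1.5] [-0.09 -0.05 -0.07]
[ 0.3962 -0.1523  0.035 ] [-2.6  2.4  9.5] [ 0.27  0.57 -0.05]
```

Down on the bench. Open gradually and retreat straight up.

```bash
python3 -m jog '[0,0,-0.0004,0,0,0,0.8, 0,0,-0.0004,0,0,0,0.5, 0,0,-0.0004,0,0,0,0.3, 0,0,-0.0004,0,0,0,0, 0,0,-0.0004,0,0,0,0, 0,0,-0.0004,0,0,0,0, 0,0,-0.005,0,0,0,0, 0,0,-0.015,0,0,0,0, 0,0,-0.03,0,0,0,0, 0,0,-0.05,0,0,0,0, 0,0,-0.08,0,0,0,0, 0,0,-0.12,0,0,0,0, 0,0,-0.165,0,0,0,0, 0,0,-0.167,0,0,0,0, 0,0,-0.167,0,0,0,0]'
python3 - <<'E'
from bench import *
import cv2,numpy as np
w=camera("wrist")["frame"].astype(int);a=cv2.imread("pics/w1.png")[:,:,::-1].astype(int)
d=np.abs(w-a).max(2)>50
for y in range(90,350,10):print("".join("#" if d[y,x] else "." for x in range(270,360,4)))
print(d.mean())
for n in("scene","top"):
    c=camera(n)
    for t in("chute","grey_weight","brass_weight","yellow_tin","nut_1"):print(n,t,[(np.round(e["xyz"],3).tolist(),round(e["confidence"],2)) for e in spot_in(c,t)[:2]])
E
```

```text
time_s: 28.32
eef_pos: [0.396, -0.1523, 0.2018]
eef_rot: [0.0, 0.726, 0.688, 0.0]
wrist_force: [-0.8, 0.3, -0.5]
opening: 1.0
grasp_force: 0.0
.......................
.....#############.....
..........#.#..........
....#...#####..#.......
........##..###........
.........#####.........
.......#######.........
........######.........
........######.........
........#####..#.......
........######.........
........######...#.....
.........#####.........
.........######..#.....
.........#######.#..#..
.....#.........#.#.....
.....#...........#.....
.....#...........#.....
.....#...........#.....
.....#.................
.....#.................
.......................
......................#
.......................
.......#.......#......#
.......................
0.05388997395833333
scene chute [([0.401, -0.162, 0.018], 0.58)]
scene grey_weight [([0.664, -0.157, 0.033], 0.56)]
scene brass_weight [([0.396, -0.428, 0.02], 0.68)]
scene yellow_tin [([0.511, -0.101, 0.02], 0.94), ([0.571, -0.33, 0.077], 0.24)]
scene nut_1 [([0.398, -0.159, 0.022], 0.35)]
top chute [([0.39, -0.224, 0.007], 0.63)]
top grey_weight [([0.664, -0.148, 0.038], 0.84), ([0.581, -0.299, 0.074], 0.54)]
top brass_weight [([0.402, -0.415, 0.019], 0.62), ([0.387, -0.223, 0.014], 0.61)]
top yellow_tin [([0.513, -0.092, 0.016], 0.91)]
top nut_1 []
```

Run:
```python
from bench import *
import cv2,numpy as np
w=camera("wrist")["frame"];a=cv2.imread("pics/w1.png")
for f in(a,w):print((f[112:322,300:330].max(2)<110).sum(), f[112:322,300:330].max(2).min())
b=camera("scene")["frame"];s=cv2.imread("pics/scene0.png")[:,:,::-1]
d=np.abs(b.astype(int)-s).max(2)
print((d[200:240,318:390]>25).sum(), [(int(x)+297,int(y)+245) for y,x in np.argwhere(d[245:310,297:375]>14)][:60:3])
print(get_obs()["time_s"])
```

```text
123 99
0 231
0 [(365, 245), (363, 246), (351, 247), (306, 248), (367, 248), (367, 249), (310, 251), (322, 253), (369, 253), (368, 256), (306, 260), (332, 262), (359, 267), (329, 271), (330, 272), (367, 272), (329, 273), (332, 273), (329, 274), (332, 274)]
29.075
```

```bash
python3 -c "
from bench import hand_in;print(hand_in())"
```

```text
the job is handed in; nothing more can be done
None
```

I handed the job in at about 29 s. The nuts were tipped through the neck and the flap is shut. The empty chute is back on its feet at its starting spot, and the tin and weights read unmoved. The hand-in returned no verdict, and I inferred all four nuts are in the box because the trough and mouth are clear; I could not count them through the window.

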